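# Pack the home-visit sampling tray

### The job

Pack the white kit tray for a home visit: stand the orange-lidded sample cup in the large round well and the white-capped amber bottle in the small round well of the green holder, and lay the red marker flat in the narrow channel and the packed syringe flat in the wide channel of the blue rest. Keep the cup and the bottle upright all the way. Leave the blue-lidded cup, the black-capped bottle and the grey marker standing and lying where they are.

Things in the scene. Friction and masses are not known exactly. Their poses are not given: they have to be found in the camera images.
- kit_tray: Flat white plastic tray, fixed to the desk, 204 (x) x 266 (y) mm, rim 12 mm high, floor 5 mm thick. Origin: centre of its underside. The green and the blue holder stand side by side on its floor, either one on either side, turned as the tray is and fixed.
- well_holder: Green block in the tray, fixed, 190 (x) x 92 (y) x 26 mm high, with two round wells 22 mm deep. Origin: centre of its underside, which is 5 mm above the desk; z up. Large well, 78 mm wide, centred at x = +42 mm, y = 0; small well, 54 mm wide, centred at x = -48 mm, y = 0. The floors of the wells are 4 mm above the origin.
- channel_holder: Blue rest in the tray, fixed, 190 (x) x 124 (y) mm, two channels along x. Origin: centre of its underside, 5 mm above the desk; z up; channel floors at z = 4 mm. Wide channel (50 x 178 mm inside) centred at x 0, y -32 mm; narrow one (34 x 146 mm inside) at x 0, y +38 mm. Side ribs and end stops rise to z = 16 mm; the ribs leave the middle 80 mm (along x) open for the fingers.
- orange_cup: White sample cup with an orange screw lid, closed, 69 mm high, body 58 mm wide, lid 62 mm wide from 56 to 69 mm up. Stands upright. Origin: centre of its underside; z up.
- blue_cup: Look-alike: the same white sample cup with a blue lid, same sizes and origin.
- white_cap_bottle: Amber dropper bottle with a white cap, 81 mm high, round body 36 mm wide up to a shoulder (body and shoulder end at 64 mm), cap 24 mm wide. Stands upright. Origin: centre of its underside; z up.
- black_cap_bottle: Look-alike: amber dropper bottle with a black cap, 67 mm high, body 36 mm wide. Origin: centre of its underside; z up.
- red_marker: Red marker pen lying on the desk, 120 mm long (its y axis), 16 mm wide, 17 mm high; does not roll. Origin: middle of its length, on its underside; z up.
- syringe_pack: Syringe in a clear and white blister pack, lying on the desk, 155 mm long (its y axis), 36 mm wide over the thin edge of the pack (the solid part that the fingers meet is 30 mm wide, 150 mm long and 20 mm high). Origin: middle of its length, on its underside; z up.
- grey_marker: Look-alike: grey marker pen with a black cap, lying on the desk, 130 mm long (its y axis), 15 mm wide, 16 mm high. Origin: middle of its length, on its underside.
There are look-alikes about, which are no part of the job. There is more than one size of the red_marker; the one meant has the size given above.

How it is judged:
At the end, for the whole second after the job is handed in: Cup and bottle upright (0.12 rad) on their wells' floors, 13 mm of centre; marker and syringe flat in their channels, 13 mm across, 18 mm along, 0.22 rad of its line either way; look-alikes upright, moved under 30 mm; all at rest (0.02 m/s) (x of orange_cup in the frame of well_holder between 0.029 and 0.055 m and y of orange_cup in the frame of well_holder between -0.013 and 0.013 m and z of orange_cup in the frame of well_holder between 0 and 0.008 m and angle between each of orange_cup, white_cap_bottle, blue_cup, black_cap_bottle, grey_marker's own z axis and vertical below 0.12 rad and x of white_cap_bottle in the frame of well_holder between -0.061 and -0.035 m and y of white_cap_bottle in the frame of well_holder between -0.013 and 0.013 m and z of white_cap_bottle in the frame of well_holder between 0 and 0.008 m and x of red_marker in the frame of channel_holder between -0.018 and 0.018 m and y of red_marker in the frame of channel_holder between 0.025 and 0.051 m and z of red_marker in the frame of channel_holder between -0.001 and 0.009 m and angle between the y axis of each of red_marker, syringe_pack and the x axis of channel_holder, either way round below 0.22 rad and x of syringe_pack in the frame of channel_holder between -0.018 and 0.018 m and y of syringe_pack in the frame of channel_holder between -0.045 and -0.019 m and z of syringe_pack in the frame of channel_holder between -0.001 and 0.009 m and linear speed of each of orange_cup, white_cap_bottle, red_marker, syringe_pack, blue_cup, black_cap_bottle, grey_marker below 0.02 m/s and distance of each of blue_cup, black_cap_bottle, grey_marker from where it was at the start of the episode below 0.03 m); the robot touches nothing.
It fails at once if the orange-lidded cup is tipped by more than 0.7 rad (angle between orange_cup's own z axis and vertical above 0.7 rad).
It fails at once if the white-capped bottle is tipped by more than 0.7 rad (angle between white_cap_bottle's own z axis and vertical above 0.7 rad).
It also fails if it takes over 96 s, if anything falls off the work surface, if the arm or the gripper's body presses on something with over 40 N, if the wrist force passes 120 N, or if a joint passes its speed limit or range.

### The arm

A 6-joint arm with a two-finger parallel gripper is mounted at the origin on a cart in front of the work surface, level with it; the furniture and walls round the work are solid. World frame = base frame: x ahead of the robot, y to its left, z up, the work surface at z = 0. Lengths are in m, angles in rad, forces in N, time in s.
With the tool pointing down it reaches from about 0.35 to 0.85 m from the base axis. Payload 8.1 kg.
Tool frame: the origin (TCP) lies on the centre line of the jaws, within the pads' length; the fingertips stand 25 mm ahead of it and the grasp point (between the pads) lies 6 mm ahead of it; z points along the fingers, y is the direction in which the jaws open and shut (so a half turn about z gives the same grasp; the last joint's range is limited). The gripper opens to 93 mm and grips with 3 to 60 N. Pads are 15 mm wide; open, the fingers measure 128 mm over their backs; the gripper's body (75 mm by 188 mm) begins 65 mm behind the grasp point.
Start: joints at [1.249, 0.13, 1.488, -0, 1.523, -0.085], TCP at [0.141, 0.583, 0.244] pointing down, gripper open.
Joint ranges: [-2.96, 2.96], [-0.89, 2.26], [0.02, 2.5], [-1.34, 4.48], [0, 2.73], [-2.66, 2.66]. Speed limits (rad/s): [2.39, 2.39, 2.79, 3.14, 3.14, 3.14].

### API

Orientations are given as a 3x3 rotation matrix whose columns are the frame's x, y, z axes.
In Python, from bench import r gives the robot as it stands. The module is installed in compiled form; this text tells all that it offers.
- The arm moves only by the tool move_arm, never from a script. Its argument "steps" is a list of rows, each a list of 5 numbers: the shift along the world's x, y, z in units of 25 mm (1.0 is 25 mm), then the turn about the world's z in units of 5 degrees (1.0 is 5 degrees), then the gripper's target within -1 to 1 (fully open at 1, half-way at 0, shut at -1). In form: [[x, y, z, twist, claw], ...]. A call has 1 to 12 rows; each row is the pose to reach, as a shift and turn from the pose commanded when the call began; what a row does not reach only later rows make up. A row lasts 1/12 s, in which the tool goes at most 41.7 mm and 7.16 degrees, less where a joint would pass 70% of its speed; a pose out of reach is approached as far as the arm can. A call with a gripper value outside its range is refused whole. The fingers move at their own pace and stop on an object; "newtons" is the grip in N (left out, the last holds). Time passes only in rows, so rows that repeat a pose let the fingers close. It gives the time, the measured TCP pose, the force and the opening at its end, in the units of the state.
- r.observe(): the state, without advancing time (a new reading comes with each control period).
- r.read_camera(name): name is "scene" or "side" or "wrist"; returns the picture (384x512x3 uint8, red, green, blue); there is no depth.
- r.calibration(name): a dict with "camera_matrix" (3x3 intrinsics, pixels), "view" (4x4, takes a point from world to camera coordinates); the wrist camera has in their place "tool_from_camera" (4x4, takes a point from camera to tool coordinates, whose origin is the TCP and whose axes are the flange's). Camera axes: x right, y down, z forward; pixel columns grow to the right and rows downward; lengths in m; the calibration is good to about 2 mm. A picture is of the moment at which its call begins: read the wrist's pose just before it. calibration takes no time and is no camera call.
- r.hand_in(): hands the job in, once; it reports no verdict.
The state is a dict: "t": time; "joint_pos": joint angles; "dq": joint speeds; "tau": joint torques, N m; "ee_pos": TCP position; "tcp_rot": TCP orientation; "force": force on the tool from outside, world axes, zero at the start; "wrist_torque": the same for the moment, N m; "gripper_width": finger opening in m.
Only numpy, scipy, OpenCV 4.12 (cv2) and the standard library are available. Lean on these libraries where they do the work, as an engineer would, in place of code of your own. Each camera call takes 0.05 s, during which the arm holds its last target. There are 200 camera calls.

## Working session

There is one attempt and no reset: what is moved stays moved. The work goes in short steps, Python scripts to look and compute and a tool call to move; the robot and the scene stay as the last step left them, time stands still between calls to the robot, and variables do not carry over. Pictures are saved under pics/ and viewed, about 12 in all and at most 16, crops included, and the job is handed in when it is done.

Besides the shell and the picture viewer there is one more tool, called after "Emit:" by a JSON object that holds its "fn" and its "kwargs", one argument or row to a line. move_arm: Moves the arm, as the interface text tells. Its arguments: {"type":"object","properties":{"steps":{"type":"array","items":{"type":"array","items":{"type":"number"}}},"newtons":{"type":"number"}},"required":["steps"]}

```bash
mkdir -p pics
cat > h.py <<'E'
import numpy as np, cv2
from bench import r
def grab(n,f=None):
    s=r.observe(); im=r.read_camera(n)
    if f: cv2.imwrite('pics/'+f,cv2.cvtColor(im,cv2.COLOR_RGB2BGR))
    return s,im
def cam(n,s=None):
    c=r.calibration(n); K=np.array(c['camera_matrix'])
    if n=='wrist':
        T=np.eye(4); T[:3,:3]=s['tcp_rot']; T[:3,3]=s['ee_pos']
        M=T@np.array(c['tool_from_camera'])
    else: M=np.linalg.inv(np.array(c['view']))
    return K,M
def ray(n,uv,z,s=None):
    K,M=cam(n,s); d=M[:3,:3]@np.linalg.inv(K)@np.array([uv[0],uv[1],1.]); o=M[:3,3]
    return o+d*(z-o[2])/d[2]
def proj(n,p,s=None):
    K,M=cam(n,s); q=K@(np.linalg.inv(M)@np.append(p,1))[:3]; return q[:2]/q[2]
E
python3 - <<'E'
from h import *
for n in ['scene','side','wrist']:
    s,_=grab(n,n+'0.png'); K,M=cam(n,s); print(n,K[0,0],M.round(3).tolist())
print(s['ee_pos'],s['tcp_rot'],s['gripper_width'],s['t'])
a=[cv2.imread('pics/%s0.png'%n) for n in ['scene','side','wrist']]
E
```

```text
scene 382.5498036467432 [[-0.806, -0.224, 0.548, -0.089], [-0.592, 0.328, -0.736, 0.945], [-0.015, -0.918, -0.397, 0.465], [0.0, 0.0, 0.0, 1.0]]
side 360.6418542733236 [[-0.992, -0.053, 0.117, 0.386], [-0.128, 0.511, -0.85, 1.042], [-0.015, -0.858, -0.514, 0.568], [0.0, 0.0, 0.0, 1.0]]
wrist 281.82061499542857 [[0.235, 0.934, 0.269, 0.066], [0.972, -0.225, -0.068, 0.602], [-0.003, 0.278, -0.961, 0.385], [0.0, 0.0, 0.0, 1.0]]
[0.14057368 0.58281195 0.24269839] [[-9.72094149e-01  2.34590471e-01 -5.25418878e-04]
 [ 2.34591019e-01  9.72092851e-01 -1.59458825e-03]
 [ 1.36680728e-04 -1.67334845e-03 -9.99998591e-01]] 0.09274020228714419 0.1
```

View pics/scene0.png

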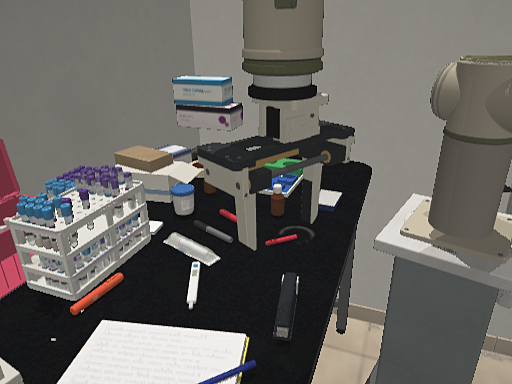

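View pics/side0.png

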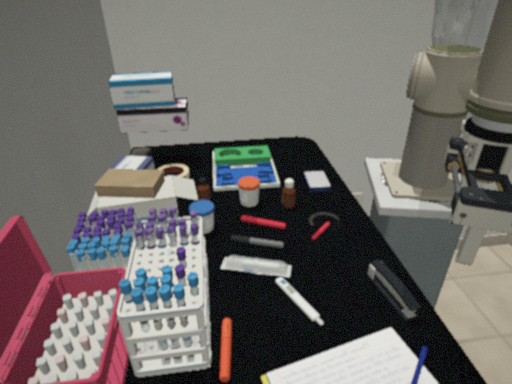

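The side view shows everything unobstructed: the tray at (245,168), orange cup (249,190), amber white-cap bottle (289,193), and red pens at (263,222) and (321,230). The grey marker is at (257,241), the syringe at (256,266), the blue cup at (202,215) and the black-cap bottle at (204,188).

Run:
```python
from h import *
im=cv2.imread('pics/side0.png'); 
c=cv2.resize(im[135:285,180:350],None,fx=4.6,fy=4,interpolation=cv2.INTER_CUBIC); cv2.imwrite('pics/sidecrop.png',c)
hsv=cv2.cvtColor(im,cv2.COLOR_BGR2HSV)
def comps(name,lo,hi,z):
    m=cv2.inRange(hsv,np.array(lo),np.array(hi))
    if lo[0]==0 and hi[0]<=4: m|=cv2.inRange(hsv,np.array([168,lo[1],lo[2]]),np.array([180,255,255]))
    m[:130]=0; m[:,:180]=0; m[290:]=0; m[:,360:]=0
    n,l,st,ce=cv2.connectedComponentsWithStats(m)
    for i in range(1,n):
        if st[i,4]<25: continue
        pts=np.argwhere(l==i)[:,::-1]
        P=np.array([ray('side',p,z)[:2] for p in pts])
        q,(w,h),a=cv2.minAreaRect((P*1000).astype(np.float32))
        print(name,st[i],'ctr px',ce[i].round(1),'rect',np.round(q),round(w),round(h),round(a))
comps('red',[0,150,90],[3,255,255],.009)
comps('orange',[4,140,120],[14,255,255],.066)
comps('green',[45,100,60],[80,255,255],.031)
comps('blue',[95,120,80],[118,255,255],.015)
```

```text
red [240 215  46  14 310] ctr px [263.5 221.4] rect [469. 277.] 30 125 78
red [312 221  18  19 125] ctr px [320.6 229.8] rect [319. 298.] 90 14 60
orange [239 178  20  12 198] ctr px [248.6 183.4] rect [519. 182.] 54 61 6
green [214 144  58  20 955] ctr px [242.4 154. ] rect [577. -80.] 196 145 14
blue [217 162  58  23 834] ctr px [243.9 173. ] rect [554.  24.] 180 137 13
blue [188 200  27  16 303] ctr px [201.9 206.6] rect [645. 239.] 72 74 6
blue [188 273   9  14  93] ctr px [192.6 279.1] rect [594. 508.] 17 39 15
```

View pics/sidecrop.png

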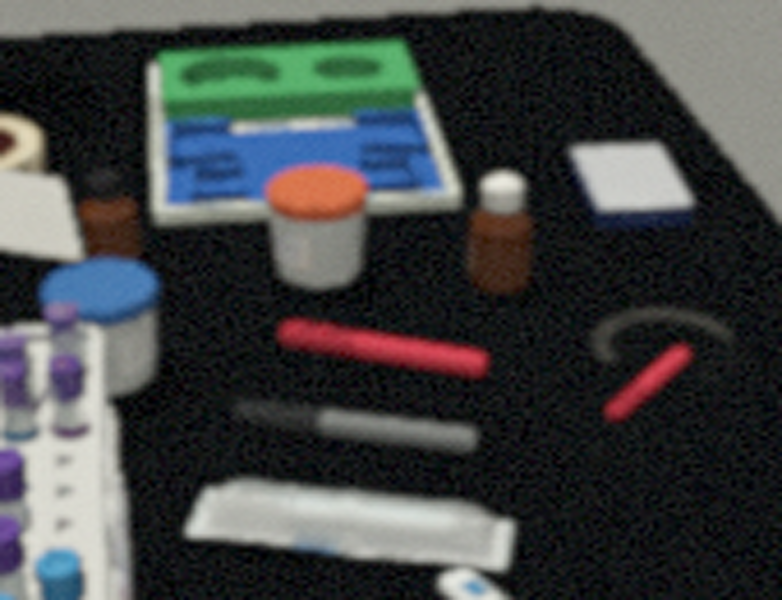

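View pics/wrist0.png

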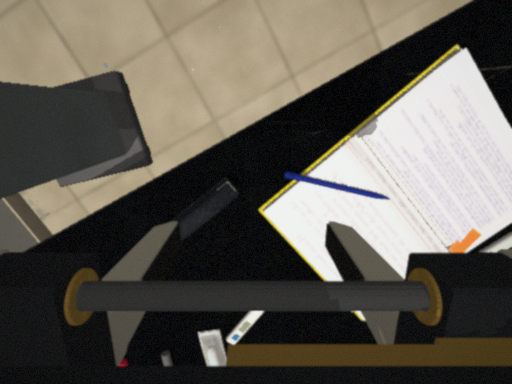

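Emit:
{"fn": "move_arm", "kwargs": {
  "steps": [
    [0,0,2.3,0,1],
    [1.4,-1.5,2.3,0,1],
    [2.8,-3,2.3,0,1],
    [4.2,-4.6,2.3,0,1],
    [5.6,-6.2,2.3,0,1],
    [7,-7.7,2.3,0,1],
    [8.4,-9.2,2.3,0,1],
    [9.8,-10.7,2.3,0,1],
    [11.2,-12.3,2.3,0,1],
    [12.6,-13.8,2.3,0,1],
    [14,-15.3,2.3,0,1],
    [15.4,-16.8,2.3,0,1]
  ]
}}

```text
t: 1.15
ee_pos: [0.4496, 0.2446, 0.301]
tcp_rot: [[-0.972, 0.235, -0.0], [0.235, 0.972, 0.0], [0.0, 0.0, -1.0]]
force: [-0.5, 0.8, -0.4]
gripper_width: 0.0933
```

Emit:
{"fn": "move_arm", "kwargs": {
  "steps": [
    [1.1,-1.2,0,0,1],
    [2.2,-2.4,0,0,1],
    [2.2,-2.4,0,0,1],
    [2.2,-2.4,0,0,1],
    [2.2,-2.4,0,0,1]
  ]
}}

```text
t: 1.57
ee_pos: [0.5034, 0.1865, 0.3007]
tcp_rot: [[-0.972, 0.235, -0.001], [0.235, 0.972, 0.0], [0.001, -0.0, -1.0]]
force: [-0.9, 0.1, 0.4]
gripper_width: 0.093
```

Run:
```python
from h import *
s,im=grab('wrist','w1.png'); print(s['t'],s['ee_pos'],s['tcp_rot'][:,1],s['dq'].round(3) if hasattr(s['dq'],'round') else s['dq'],s['force'])
np.savez('w1.npz',ee_pos=s['ee_pos'],tcp_rot=s['tcp_rot'],im=im)
cv2.imwrite('pics/w1b.png',cv2.resize(cv2.cvtColor(im,cv2.COLOR_RGB2BGR),(800,600),interpolation=cv2.INTER_CUBIC))
```

```text
1.5667 [0.5034429  0.18649706 0.30072514] [ 2.35466259e-01  9.71882524e-01 -1.50646384e-05] [ 0.032 -0.013  0.008  0.001  0.002  0.   ] [-0.87661269  0.14330344  0.40908866]
```

View pics/w1b.png

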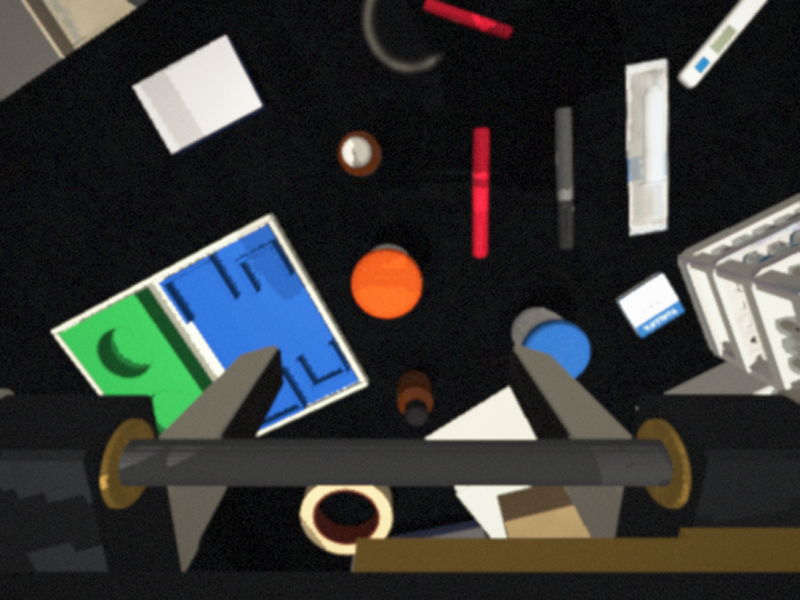

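The wrist view (2x-ish enlarged) shows the tray corners at (272,215), (368,383) and (52,332). The orange lid is at (387,284), the white cap at (358,150), the red pen at (481,193), the grey one at (565,178) and the syringe at (648,147). Nothing is disturbed.

```bash
cat > m1.py <<'E'
from h import *
d=np.load('w1.npz'); s=dict(ee_pos=d['ee_pos'],tcp_rot=d['tcp_rot']); im=d['im']
hsv=cv2.cvtColor(im,cv2.COLOR_RGB2HSV); k=1/1.5625
W=lambda u,v,z: ray('wrist',(u*k,v*k),z,s)
def comp(name,m,box,z):
    b=[int(x*k) for x in box]; q=np.zeros_like(m); q[b[1]:b[3],b[0]:b[2]]=m[b[1]:b[3],b[0]:b[2]]
    n,l,st,ce=cv2.connectedComponentsWithStats(q); i=1+np.argmax(st[1:,4])
    c,_=cv2.findContours((l==i).astype(np.uint8),0,1); c=max(c,key=cv2.contourArea)[:,0]
    P=np.array([ray('wrist',p,z,s)[:2] for p in c])*1000
    (q,(w,h),a)=cv2.minAreaRect(P.astype(np.float32)); ax=a if w>h else a+90
    print(name,np.round(q,1),'size',round(w),round(h),'long axis',round(ax,1))
g=lambda lo,hi: cv2.inRange(hsv,np.array(lo),np.array(hi))
red=g([0,120,60],[8,255,255])|g([165,120,60],[180,255,255])
comp('red',red,(460,110,510,270),.012); comp('red2',red,(420,0,520,45),.012)
comp('orange',g([5,140,120],[18,255,255]),(330,230,440,330),.069)
comp('cap',g([0,0,120],[180,70,255]),(330,125,390,170),.081)
comp('bottlebody',g([0,60,25],[25,255,255]),(325,120,395,185),.055)
comp('syr',g([0,0,80],[180,90,255]),(615,50,680,245),.012)
comp('grey',g([0,0,28],[180,110,255]),(545,95,585,260),.012)
c=np.array([W(272,215,.012),W(368,383,.012),W(52,332,.012)]); print(c.round(3))
for a,b in((1,0),(0,2)):
    v=c[a]-c[b]; print(np.hypot(*v[:2]).round(3),np.degrees(np.arctan2(v[1],v[0])).round(1))
ctr=(c[1]+c[2])/2; print('tray',ctr.round(3))
E
python3 m1.py
```

```text
red [468.8 278.1] size 18 122 long axis 169.7
red2 [319.9 295.3] size 80 12 long axis 59.5
orange [518.7 174.7] size 61 62 long axis 166.4
cap [406.6 178.4] size 22 21 long axis 87.1
bottlebody [407.6 178.5] size 38 37 long axis 76.3
syr [466.3 435.6] size 39 154 long axis 176.1
grey [475.4 357.9] size 18 133 long axis 172.8
[[ 0.44   0.08   0.012]
 [ 0.635  0.125  0.012]
 [ 0.501 -0.181  0.012]]
0.2 13.0
0.267 103.1
tray [ 0.568 -0.028  0.012]
```

Emit:
{"fn": "move_arm", "kwargs": {
  "steps": [
    [1,-1.5,0,1,1],
    [2,-3,0,2,1],
    [3,-4.5,0,3,1],
    [4,-6,0,4,1],
    [5,-7.5,0,5,1],
    [5,-8,0,5.3,1],
    [5,-8,0,5.3,1],
    [5,-8,0,5.3,1],
    [5,-8,0,5.3,1]
  ]
}}

```text
t: 2.37
ee_pos: [0.6283, -0.0116, 0.3011]
tcp_rot: [[-0.974, -0.225, -0.0], [-0.225, 0.974, 0.001], [0.0, 0.001, -1.0]]
force: [-0.0, 1.1, -0.3]
gripper_width: 0.093
```

Run:
```python
from h import *
s,im=grab('wrist','w2.png'); print(s['t'],s['ee_pos'],s['tcp_rot'][:,1])
np.savez('w2.npz',ee_pos=s['ee_pos'],tcp_rot=s['tcp_rot'],im=im)
cv2.imwrite('pics/w2b.png',cv2.resize(cv2.cvtColor(im,cv2.COLOR_RGB2BGR),(800,600),interpolation=cv2.INTER_CUBIC))
```

```text
2.3667 [ 0.62830677 -0.01164228  0.30114473] [-2.24752264e-01  9.74415650e-01  7.48977793e-04]
```

View pics/w2b.png

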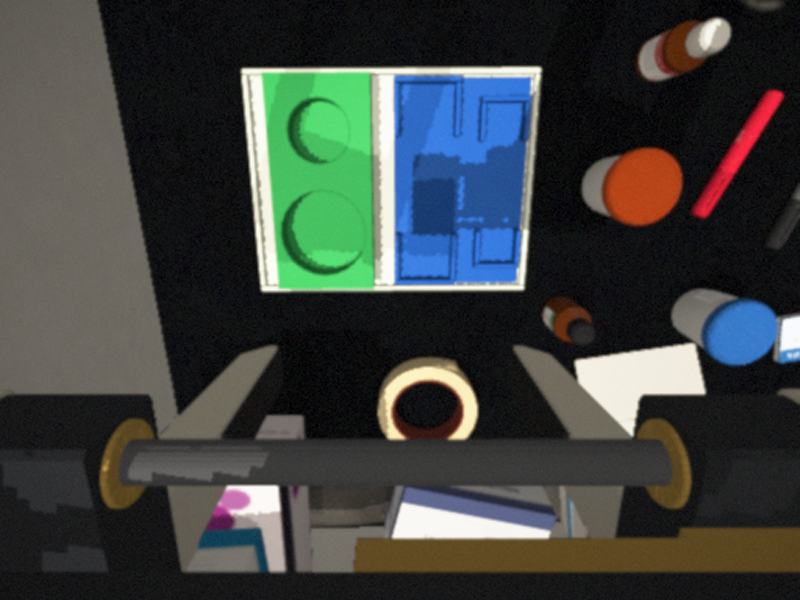

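Run:
```python
from h import *
d=np.load('w2.npz'); s=dict(ee_pos=d['ee_pos'],tcp_rot=d['tcp_rot']); im=d['im']
hsv=cv2.cvtColor(im,cv2.COLOR_RGB2HSV); k=1/1.5625
W=lambda u,v,z: ray('wrist',(u*k,v*k),z,s)
c=np.array([W(u,v,.012) for u,v in((243,68),(541,68),(524,290),(262,290))]);print(c.round(3).tolist(),c.mean(0).round(4))
v=(c[3]+c[2]-c[0]-c[1])/2; print('x len',np.hypot(*v[:2]),'yaw',np.degrees(np.arctan2(v[1],v[0])))
v=(c[1]+c[2]-c[0]-c[3])/2; print('y len',np.hypot(*v[:2]),'yaw',np.degrees(np.arctan2(v[1],v[0]))-90)
for n,lo,hi,z in(('green',[45,80,40],[80,255,255],.031),('blue',[100,100,40],[120,255,255],.014)):
    m=cv2.inRange(hsv,np.array(lo),np.array(hi)); m[190:]=0; m[:,350:]=0; m[:,:150]=0
    P=np.array([ray('wrist',p[::-1],z,s)[:2] for p in np.argwhere(m)])*1000
    print(n,cv2.minAreaRect(P.astype(np.float32)))
for nm,u,v in(('small',319,130),('large',326,232)): print(nm,W(u,v,.031).round(4))
for nm,u,v,z in(('narrow TL',479,97,.021),('narrow TR',528,97,.021),('narrow BL',474,263,.021),('narrow BR',517,263,.021)
 ,('wide TL',398,82,.021),('wide TR',461,80,.021),('wide BL',398,277,.021),('wide BR',453,277,.021)): print(nm,W(u,v,z).round(4))
# orange cross-check
m=cv2.inRange(hsv,np.array([5,140,100]),np.array([16,255,255])); m[:80]=0;m[160:]=0;m[:,:380]=0;m[:,445:]=0
P=np.array([ray('wrist',p[::-1],.069,s)[:2] for p in np.argwhere(m)])*1000
print('lid',cv2.minAreaRect(P.astype(np.float32)))
```

```text
[[0.498, -0.18, 0.012], [0.439, 0.078, 0.012], [0.637, 0.125, 0.012], [0.697, -0.134, 0.012]] [ 0.5676 -0.0277  0.012 ]
x len 0.2036662238747153 yaw 13.137905485236814
y len 0.2648785587332661 yaw 12.95234794176227Traceback (most recent call last):
  File "<stdin>", line 10, in <module>
  File "h.py", line 15, in ray
    K,M=cam(n,s); d=M[:3,:3]@np.linalg.inv(K)@np.array([uv[0],uv[1],1.]); o=M[:3,3]
        ~~~^^^^^
  File "h.py", line 8, in cam
    c=r.calibration(n); K=np.array(c['camera_matrix'])
ValueError: time passes only in moves, steps and waits
```

Too many calibration calls per script; I'll cache it.

```bash
sed -i 's/^def cam(n,s=None):/import functools\n@functools.lru_cache(None)\ndef cal(n): return r.calibration(n)\ndef cam(n,s=None):/; s/c=r.calibration(n); K/c=cal(n); K/' h.py
python3 - <<'E'
from h import *
d=np.load('w2.npz'); s=dict(ee_pos=d['ee_pos'],tcp_rot=d['tcp_rot']); im=d['im']
hsv=cv2.cvtColor(im,cv2.COLOR_RGB2HSV); k=1/1.5625
R=np.array([[np.cos(.228),-np.sin(.228)],[np.sin(.228),np.cos(.228)]]); C=np.array([.5676,-.0277])
W=lambda u,v,z: ray('wrist',(u*k,v*k),z,s)
def show(n,p): print(n,'world',np.round(p[:2],4),'tray',np.round(R.T@(p[:2]-C),4))
def box(n,lo,hi,z,b):
    m=cv2.inRange(hsv,np.array(lo),np.array(hi)); q=np.zeros_like(m); q[b[1]:b[3],b[0]:b[2]]=m[b[1]:b[3],b[0]:b[2]]
    q=cv2.morphologyEx(q,cv2.MORPH_OPEN,np.ones((3,3)))
    P=np.array([ray('wrist',p[::-1],z,s)[:2] for p in np.argwhere(q)]); L=(P-C)@R
    print(n,'tray lo/hi',L.min(0).round(4),L.max(0).round(4),'centre world',((P.min(0)+P.max(0))/2).round(4))
box('green',[45,80,40],[80,255,255],.031,(150,30,350,190))
box('blue',[100,100,40],[120,255,255],.014,(150,30,350,190))
box('lid',[5,140,100],[16,255,255],.069,(380,85,445,150))
show('small',W(319,130,.031)); show('large',W(326,232,.031))
for nm,u,v in(('nTL',479,97),('nTR',528,97),('nBL',474,263),('nBR',517,263),('wTL',398,82),('wTR',461,80),('wBL',398,277),('wBR',453,277)): show(nm,W(u,v,.021))
E
```

```text
green tray lo/hi [-0.0951 -0.1109] [ 0.0941 -0.0184] centre world [ 0.582  -0.0913]
blue tray lo/hi [-0.0958  0.0013] [0.0939 0.1245] centre world [0.554  0.0325]
lid tray lo/hi [-0.0313  0.1734] [0.0287 0.2383] centre world [0.5195 0.1724]
small world [ 0.5345 -0.1014] tray [-0.0489 -0.0643]
large world [ 0.6211 -0.0791] tray [ 0.0405 -0.0622]
nTL world [0.4755 0.0295] tray [-0.0767  0.0766]
nTR world [0.4659 0.0717] tray [-0.0767  0.1198]
nBL world [0.6201 0.0659] tray [0.0723 0.0793]
nBR world [0.6106 0.1068] tray [0.0723 0.1213]
wTL world [ 0.4798 -0.0428] tray [-0.0889  0.0051]
wTR world [0.4659 0.0105] tray [-0.0904  0.0602]
wBL world [ 0.6503 -0.0032] tray [0.0861 0.0051]
wBR world [0.6382 0.0496] tray [0.0862 0.0593]
```

Emit:
{"fn": "move_arm", "kwargs": {
  "steps": [
    [-1,1.5,0,0,1],
    [-2,3,0,0,1],
    [-3,4.5,0,0,1],
    [-3.9,6,-1,0,1],
    [-4.36,7.4,-2,0,1],
    [-4.36,7.4,-3.5,0,1],
    [-4.36,7.4,-5,0,1],
    [-4.36,7.4,-6,0,1],
    [-4.36,7.4,-6,0,1],
    [-4.36,7.4,-6,0,1]
  ]
}}

```text
t: 3.25
ee_pos: [0.5176, 0.1725, 0.1502]
tcp_rot: [[-0.974, -0.226, -0.003], [-0.226, 0.974, -0.001], [0.004, 0.0, -1.0]]
force: [-0.4, 0.1, 0.9]
gripper_width: 0.093
```

Run:
```python
from h import *
s,im=grab('wrist'); print(s['t'],s['ee_pos'])
hsv=cv2.cvtColor(im,cv2.COLOR_RGB2HSV); m=cv2.inRange(hsv,np.array([5,140,100]),np.array([16,255,255]))
n,l,st,ce=cv2.connectedComponentsWithStats(m); i=1+np.argmax(st[1:,4]); print(st[i])
P=np.array([ray('wrist',p[::-1],.069,s)[:2] for p in np.argwhere(l==i)]); print(P.min(0),P.max(0),(P.min(0)+P.max(0))/2)
```

```text
3.25 [0.51760968 0.17254785 0.15019508]
[ 218  171   75   72 4248]
[0.4871818 0.1435454] [0.55098832 0.20613472] [0.51908506 0.17484006]
```

Emit:
{"fn": "move_arm", "kwargs": {
  "steps": [
    [0.05,0.07,-1.3,0,1],
    [0.05,0.07,-2.5,0,1],
    [0.05,0.07,-3.3,0,1],
    [0.05,0.07,-3.3,0,1],
    [0.05,0.07,-3.3,0,0],
    [0.05,0.07,-3.3,0,-1],
    [0.05,0.07,-3.3,0,-1],
    [0.05,0.07,-3.3,0,-1],
    [0.05,0.07,-3.3,0,-1],
    [0.05,0.07,-3.3,0,-1],
    [0.05,0.07,-3.3,0,-1],
    [0.05,0.07,-3.3,0,-1]
  ],
  "newtons": 25
}}

```text
t: 4.3
ee_pos: [0.5221, 0.1735, 0.0701]
tcp_rot: [[-0.975, -0.224, 0.002], [-0.224, 0.975, 0.001], [-0.002, 0.0, -1.0]]
force: [-1.1, 0.8, 6.8]
gripper_width: 0.062
```

Emit:
{"fn": "move_arm", "kwargs": {
  "steps": [
    [0,0,0.5,0,-1],
    [0,0,1.5,0,-1],
    [0,0,2.5,0,-1],
    [0,0,2.5,0,-1]
  ]
}}

```text
t: 4.63
ee_pos: [0.524, 0.1739, 0.1374]
tcp_rot: [[-0.975, -0.224, 0.008], [-0.224, 0.975, 0.002], [-0.008, -0.0, -1.0]]
force: [0.4, 1.0, 0.7]
gripper_width: 0.0622
```

Emit:
{"fn": "move_arm", "kwargs": {
  "steps": [
    [0.3,-0.8,0.2,0,-1],
    [0.7,-1.8,0.3,0,-1],
    [1.1,-2.8,0.3,0,-1],
    [1.5,-3.9,0.3,0,-1],
    [1.9,-5,0.3,0,-1],
    [2.3,-6.1,0.3,0,-1],
    [2.7,-7.2,0.3,0,-1],
    [3.1,-8.2,0.3,0,-1],
    [3.5,-9.1,0.3,0,-1],
    [3.8,-9.8,0.3,0,-1],
    [3.9,-10.2,0.3,0,-1],
    [3.9,-10.2,0.3,0,-1]
  ]
}}

```text
t: 5.63
ee_pos: [0.6185, -0.0837, 0.1386]
tcp_rot: [[-0.975, -0.222, -0.0], [-0.222, 0.975, -0.0], [0.0, -0.0, -1.0]]
force: [0.4, -0.1, -0.7]
gripper_width: 0.0621
```

Emit:
{"fn": "move_arm", "kwargs": {
  "steps": [
    [0,0,0,0,-1],
    [0,0,0,0,-1],
    [0,0,0,0,-1]
  ]
}}

```text
t: 5.88
ee_pos: [0.6181, -0.0804, 0.1386]
tcp_rot: [[-0.974, -0.225, -0.0], [-0.225, 0.974, 0.0], [0.0, 0.0, -1.0]]
force: [0.2, 1.2, -0.2]
gripper_width: 0.0618
```

Run:
```python
from h import *
s,im=grab('wrist','w3.png'); print(s['t'],s['ee_pos'])
_,b=grab('side')
hsv=cv2.cvtColor(im,cv2.COLOR_RGB2HSV); m=cv2.inRange(hsv,np.array([5,140,100]),np.array([16,255,255]))
n,l,st,ce=cv2.connectedComponentsWithStats(m); i=1+np.argmax(st[1:,4]); print(st[i])
P=np.array([ray('wrist',p[::-1],s['ee_pos'][2],s)[:2] for p in np.argwhere(l==i)]); print((P.min(0)+P.max(0))/2,np.ptp(P,0))
b=cv2.resize(cv2.cvtColor(b,cv2.COLOR_RGB2BGR)[90:210,180:340],None,fx=3.2,fy=3.2); a=cv2.resize(cv2.cvtColor(im,cv2.COLOR_RGB2BGR),None,fx=.56,fy=1)
cv2.imwrite('pics/c3.png',np.hstack([b,a]))
```

```text
5.8833 [ 0.61809628 -0.08043185  0.13857918]
[ 198  190  111   91 8259]
[ 0.61086893 -0.08114821] [0.05829465 0.06124665]
```

View pics/c3.png

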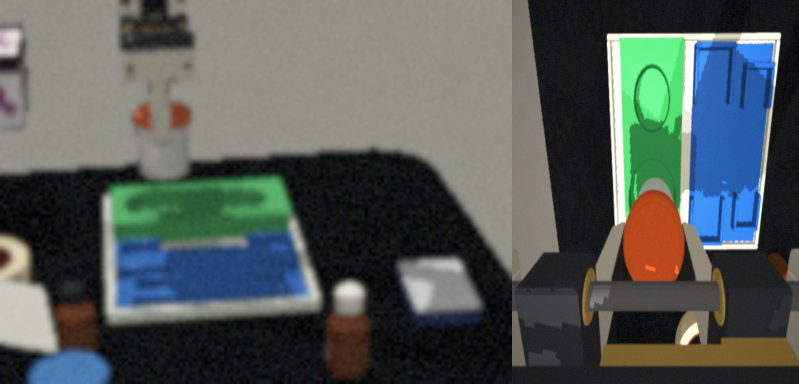

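The cup hangs upright above the large well: lid at side view (162,115), well below it. I'll shift about 7 mm in x and lower.

Emit:
{"fn": "move_arm", "kwargs": {
  "steps": [
    [0.3,0,-0.6,0,-1],
    [0.3,0,-1.2,0,-1],
    [0.3,0,-1.7,0,-1],
    [0.3,0,-2,0,-1],
    [0.3,0,-2.2,0,-1],
    [0.3,0,-2.3,0,-1],
    [0.3,0,-2.3,0,-1],
    [0.3,0,-2.3,0,-1]
  ]
}}

```text
t: 6.65
ee_pos: [0.6263, -0.0819, 0.0817]
tcp_rot: [[-0.975, -0.224, 0.001], [-0.224, 0.975, -0.0], [-0.001, -0.0, -1.0]]
force: [1.1, -0.1, -0.2]
gripper_width: 0.0621
```

Emit:
{"fn": "move_arm", "kwargs": {
  "steps": [
    [0,0,-0.06,0,-1],
    [0,0,-0.12,0,-1],
    [0,0,-0.12,0,-1]
  ]
}}

```text
t: 6.9
ee_pos: [0.6267, -0.0819, 0.0791]
tcp_rot: [[-0.975, -0.224, 0.002], [-0.224, 0.975, -0.0], [-0.002, -0.001, -1.0]]
force: [0.6, -0.0, 3.2]
gripper_width: 0.0618
```

Contact felt (3 N). Release and rise.

Emit:
{"fn": "move_arm", "kwargs": {
  "steps": [
    [0,0,0,0,0.6],
    [0,0,0,0,0.6],
    [0,0,0,0,1],
    [0,0,0,0,1],
    [0,0,0,0,1],
    [0,0,1,0,1],
    [0,0,2.5,0,1],
    [0,0,4,0,1],
    [0,0,4,0,1]
  ]
}}

```text
t: 7.65
ee_pos: [0.6302, -0.0826, 0.1877]
tcp_rot: [[-0.975, -0.224, 0.012], [-0.224, 0.975, -0.003], [-0.012, -0.005, -1.0]]
force: [1.2, 0.7, 2.4]
gripper_width: 0.093
```

Emit:
{"fn": "move_arm", "kwargs": {
  "steps": [
    [-0.9,1.1,0,0,1],
    [-1.8,2.1,0,0,1],
    [-2.7,3.2,0,0,1],
    [-3.6,4.3,0,0,1],
    [-4.5,5.3,0,0,1],
    [-5.4,6.4,0,0,1],
    [-6.3,7.5,0,0,1],
    [-7.2,8.5,0,0,1],
    [-8.1,9.6,0,0,1],
    [-8.8,10.4,0,0,1],
    [-8.8,10.4,0,0,1],
    [-8.8,10.4,0,0,1]
  ]
}}

```text
t: 8.65
ee_pos: [0.4055, 0.1791, 0.1782]
tcp_rot: [[-0.974, -0.227, 0.001], [-0.227, 0.974, 0.0], [-0.001, -0.0, -1.0]]
force: [0.5, -0.9, 1.1]
gripper_width: 0.0931
```

Run:
```python
from h import *
s,im=grab('wrist','w4.png'); print(s['t'],s['ee_pos'])
cv2.imwrite('pics/w4b.png',cv2.resize(cv2.cvtColor(im,cv2.COLOR_RGB2BGR),(640,480)))
hsv=cv2.cvtColor(im,cv2.COLOR_RGB2HSV)
p=proj('wrist',[.407,.1785,.081],s); print(p)
m=cv2.inRange(hsv,np.array([0,0,120]),np.array([180,70,255])); n,l,st,ce=cv2.connectedComponentsWithStats(m)
i=min((i for i in range(1,n) if st[i,4]>150),key=lambda i:np.hypot(*(ce[i]-p))); print(st[i],ce[i],ray('wrist',ce[i],.081,s))
```

```text
8.65 [0.40551912 0.17906008 0.17824338]
[251.6216719  200.59892801]
[239 184  25  28 560] [251.58214286 197.42321429] [0.40410971 0.17779636 0.081     ]
```

View pics/w4b.png

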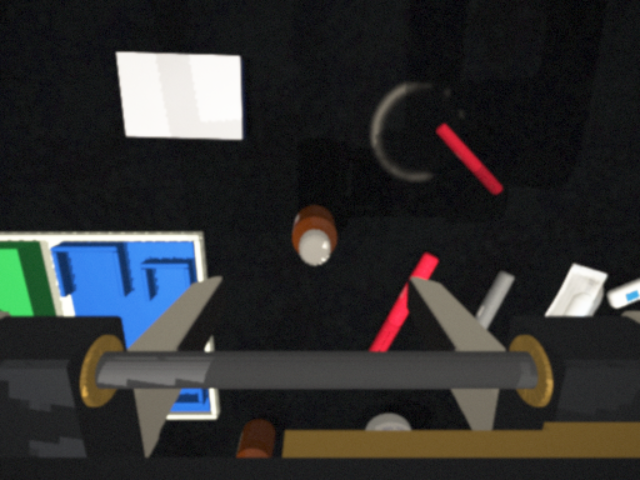

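The bottle's cap (315,246) sits on the jaws' centre line and lines up with the earlier measurement.

Emit:
{"fn": "move_arm", "kwargs": {
  "steps": [
    [0,-0.02,-1.3,0,1],
    [0,-0.02,-2.6,0,1],
    [0,-0.02,-3.9,0,1],
    [0,-0.02,-5,0,1],
    [0,-0.02,-5,0,1],
    [0,-0.02,-5,0,-0.2],
    [0,-0.02,-5,0,-1],
    [0,-0.02,-5,0,-1],
    [0,-0.02,-5,0,-1],
    [0,-0.02,-5,0,-1],
    [0,-0.02,-5,0,-1],
    [0,-0.02,-5,0,-1]
  ],
  "newtons": 20
}}

```text
t: 9.7
ee_pos: [0.4064, 0.1779, 0.0537]
tcp_rot: [[-0.975, -0.224, 0.001], [-0.224, 0.975, 0.0], [-0.001, 0.0, -1.0]]
force: [-0.4, -0.2, 0.3]
gripper_width: 0.0507
```

Emit:
{"fn": "move_arm", "kwargs": {
  "steps": [
    [0,0,0,0,-1],
    [0,0,0,0,-1],
    [0,0,0,0,-1]
  ]
}}

```text
t: 9.95
ee_pos: [0.406, 0.1778, 0.0532]
tcp_rot: [[-0.975, -0.224, 0.0], [-0.224, 0.975, -0.0], [-0.0, -0.0, -1.0]]
force: [0.3, -0.4, 0.1]
gripper_width: 0.0352
```

Emit:
{"fn": "move_arm", "kwargs": {
  "steps": [
    [0,0,0.6,0,-1],
    [0,0,1.6,0,-1],
    [0,0,2.6,0,-1],
    [0.3,-0.6,3,0,-1],
    [0.8,-1.7,3,0,-1],
    [1.3,-2.8,3,0,-1],
    [1.8,-3.9,3,0,-1],
    [2.3,-5,3,0,-1],
    [2.8,-6.1,3,0,-1],
    [3.3,-7.2,3,0,-1],
    [3.8,-8.3,3,0,-1],
    [4.3,-9.3,3,0,-1]
  ]
}}

```text
t: 10.95
ee_pos: [0.5136, -0.0565, 0.1278]
tcp_rot: [[-0.975, -0.223, -0.001], [-0.223, 0.975, -0.0], [0.001, 0.0, -1.0]]
force: [0.5, 0.1, -0.6]
gripper_width: 0.0351
```

Emit:
{"fn": "move_arm", "kwargs": {
  "steps": [
    [0.4,-0.8,0,0,-1],
    [0.75,-1.5,0,0,-1],
    [0.88,-1.86,0,0,-1],
    [0.88,-1.86,0,0,-1],
    [0.88,-1.86,0,0,-1],
    [0.88,-1.86,0,0,-1]
  ]
}}

```text
t: 11.45
ee_pos: [0.5349, -0.1002, 0.1278]
tcp_rot: [[-0.975, -0.224, -0.001], [-0.224, 0.975, 0.001], [0.001, 0.001, -1.0]]
force: [-0.3, -0.5, -0.7]
gripper_width: 0.0351
```

Run:
```python
from h import *
s,im=grab('wrist','w5.png'); print(s['t'],s['ee_pos'],s['gripper_width'])
_,b=grab('side')
b=cv2.resize(cv2.cvtColor(b,cv2.COLOR_RGB2BGR)[90:210,180:340],None,fx=3.2,fy=3.2); a=cv2.resize(cv2.cvtColor(im,cv2.COLOR_RGB2BGR),None,fx=.56,fy=1)
cv2.imwrite('pics/c5.png',np.hstack([b,a]))
```

```text
11.45 [ 0.53487376 -0.10020314  0.12776759] 0.03514856360488886
```

View pics/c5.png

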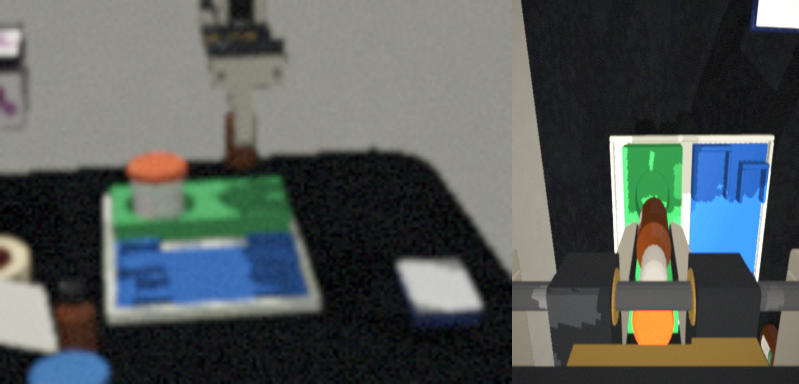

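The cup stands upright in the large well (157,185), and the bottle hangs upright above the small one.

Emit:
{"fn": "move_arm", "kwargs": {
  "steps": [
    [0,0,-0.7,0,-1],
    [0,0,-1.4,0,-1],
    [0,0,-2,0,-1],
    [0,0,-2.4,0,-1],
    [0,0,-2.55,0,-1],
    [0,0,-2.58,0,-1],
    [0,0,-2.62,0,-1],
    [0,0,-2.66,0,-1],
    [0,0,-2.66,0,-1]
  ]
}}

```text
t: 12.3
ee_pos: [0.5361, -0.1014, 0.0625]
tcp_rot: [[-0.975, -0.224, 0.001], [-0.224, 0.975, -0.0], [-0.001, -0.001, -1.0]]
force: [0.6, 0.1, -1.4]
gripper_width: 0.0352
```

Emit:
{"fn": "move_arm", "kwargs": {
  "steps": [
    [0,0,0,0,0.2],
    [0,0,0,0,0.2],
    [0,0,0,0,0.6],
    [0,0,0,0,0.6],
    [0,0,1,0,0.6],
    [0,0,2.4,0,0.6],
    [0,0,3.8,0,0.6],
    [-0.3,1,4,0,0.6],
    [-0.5,2.4,4,-1,0.6],
    [-0.8,4,4,-2,0.3],
    [-1.1,5.6,4,-3,0],
    [-1.4,7.2,4,-4,0]
  ]
}}

```text
t: 13.3
ee_pos: [0.5, 0.0801, 0.162]
tcp_rot: [[-0.992, 0.128, 0.001], [0.128, 0.992, 0.0], [-0.001, 0.0, -1.0]]
force: [-0.4, 0.4, -0.2]
gripper_width: 0.0591
```

Emit:
{"fn": "move_arm", "kwargs": {
  "steps": [
    [-0.2,1.6,0,-0.65,0],
    [-0.5,3.2,0,-0.65,0],
    [-0.8,4.8,0,-0.65,0],
    [-1.1,6.4,0,-0.65,0],
    [-1.3,8,0,-0.65,0],
    [-1.3,8,0,-0.65,0],
    [-1.3,8,0,-0.65,0]
  ]
}}

```text
t: 13.88
ee_pos: [0.4672, 0.2807, 0.1617]
tcp_rot: [[-0.985, 0.175, 0.0], [0.175, 0.985, 0.0], [-0.0, 0.0, -1.0]]
force: [-0.5, -0.1, 0.2]
gripper_width: 0.0464
```

Run:
```python
from h import *
s,im=grab('wrist','w6.png'); print(s['t'],s['ee_pos'],s['tcp_rot'][:,1],s['gripper_width'])
cv2.imwrite('pics/w6b.png',cv2.resize(cv2.cvtColor(im,cv2.COLOR_RGB2BGR),(640,480)))
hsv=cv2.cvtColor(im,cv2.COLOR_RGB2HSV)
m=cv2.inRange(hsv,np.array([0,120,60]),np.array([8,255,255]))|cv2.inRange(hsv,np.array([165,120,60]),np.array([180,255,255]))
n,l,st,ce=cv2.connectedComponentsWithStats(m)
for i in range(1,n):
    if st[i,4]<300: continue
    P=np.array([ray('wrist',p[::-1],.012,s)[:2] for p in np.argwhere(l==i)])*1000
    print(st[i],cv2.minAreaRect(P.astype(np.float32)))
```

```text
13.8833 [0.46724806 0.28074151 0.16165541] [1.75071085e-01 9.84555795e-01 3.49929025e-05] 0.046370882072219906
[ 199    8   84   44 1200] ((319.9248046875, 295.63995361328125), (80.30045318603516, 11.8436861038208), 59.710365295410156)
[ 243  128   18  112 1731] ((469.49951171875, 278.48883056640625), (17.124649047851562, 123.30464935302734), 78.97965240478516)
```

View pics/w6b.png

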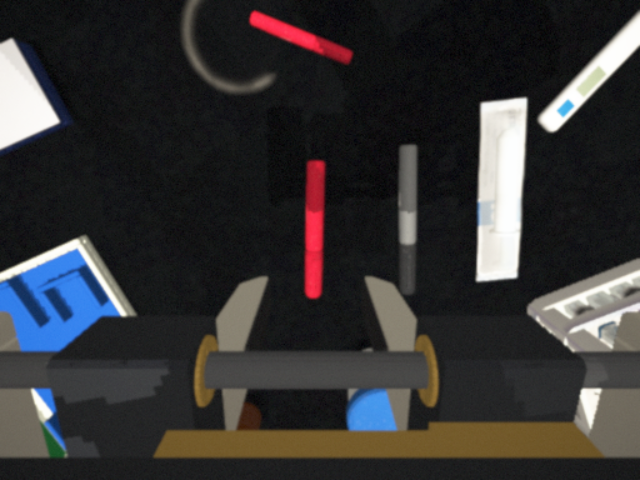

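Emit:
{"fn": "move_arm", "kwargs": {
  "steps": [
    [0.09,-0.09,-1.3,-0.2,0],
    [0.09,-0.09,-2.6,-0.2,0],
    [0.09,-0.09,-3.9,-0.2,0],
    [0.09,-0.09,-4.8,-0.2,0],
    [0.09,-0.09,-5.2,-0.2,0],
    [0.09,-0.09,-5.2,-0.2,0],
    [0.09,-0.09,-5.2,-0.2,-1],
    [0.09,-0.09,-5.2,-0.2,-1],
    [0.09,-0.09,-5.2,-0.2,-1],
    [0.09,-0.09,-5.2,-0.2,-1],
    [0.09,-0.09,-5.2,-0.2,-1],
    [0.09,-0.09,-5.2,-0.2,-1]
  ]
}}

```text
t: 14.93
ee_pos: [0.471, 0.2769, 0.0328]
tcp_rot: [[-0.981, 0.196, 0.002], [0.196, 0.981, 0.001], [-0.002, 0.001, -1.0]]
force: [0.1, -0.1, 5.1]
gripper_width: 0.0153
```

Emit:
{"fn": "move_arm", "kwargs": {
  "steps": [
    [0,0,0,0,-1],
    [0,0,0,0,-1],
    [0,0,0,0,-1],
    [0,0,1,0,-1],
    [0,0,2,0,-1],
    [0,0,2.6,0,-1],
    [0,0,2.6,0,-1]
  ]
}}

```text
t: 15.52
ee_pos: [0.4726, 0.2777, 0.1008]
tcp_rot: [[-0.981, 0.196, 0.006], [0.196, 0.981, 0.003], [-0.005, 0.004, -1.0]]
force: [0.6, 0.5, -0.1]
gripper_width: 0.0153
```

Emit:
{"fn": "move_arm", "kwargs": {
  "steps": [
    [0.3,-0.8,0,0.6,-1],
    [0.6,-1.7,0,1.2,-1],
    [0.9,-2.6,0,1.8,-1],
    [1.2,-3.5,0,2.4,-1],
    [1.5,-4.4,0,3,-1],
    [1.8,-5.3,0,3.6,-1],
    [2.2,-6.3,0,4.2,-1],
    [2.6,-7.3,0,4.8,-1],
    [2.9,-8.28,0,4.86,-1],
    [2.9,-8.28,0,4.86,-1],
    [2.9,-8.28,0,4.86,-1],
    [2.9,-8.28,0,4.86,-1]
  ]
}}

```text
t: 16.52
ee_pos: [0.542, 0.0697, 0.0956]
tcp_rot: [[-0.975, -0.224, -0.002], [-0.224, 0.975, 0.0], [0.002, 0.001, -1.0]]
force: [-0.4, -0.2, -0.5]
gripper_width: 0.0153
```

Run:
```python
from h import *
s,im=grab('wrist','w7.png'); print(s['t'],s['ee_pos'],s['tcp_rot'][:,1],s['gripper_width'])
cv2.imwrite('pics/w7b.png',cv2.resize(cv2.cvtColor(im,cv2.COLOR_RGB2BGR),(640,480)))
hsv=cv2.cvtColor(im,cv2.COLOR_RGB2HSV)
m=cv2.inRange(hsv,np.array([0,120,60]),np.array([4,255,255]))|cv2.inRange(hsv,np.array([165,120,60]),np.array([180,255,255]))
n,l,st,ce=cv2.connectedComponentsWithStats(m)
for i in range(1,n):
    if st[i,4]<300: continue
    P=np.array([ray('wrist',p[::-1],s['ee_pos'][2]-.02,s)[:2] for p in np.argwhere(l==i)])*1000
    print(st[i],cv2.minAreaRect(P.astype(np.float32)))
```

```text
16.5167 [0.54197    0.06971698 0.09556681] [-2.23852796e-01  9.74622738e-01  6.66168553e-04] 0.015338546822070484
[ 240  135   26  147 3453] ((526.5868530273438, 66.38525390625), (94.98311614990234, 15.61925220489502), 12.189600944519043)
```

View pics/w7b.png

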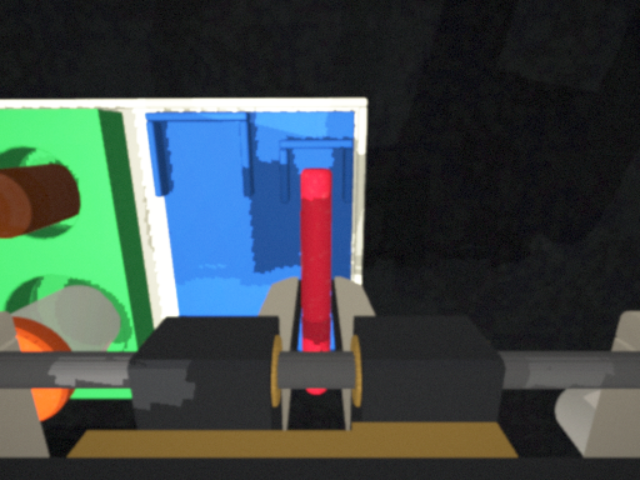

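Red pen is held in line with the channel (its top end at (316,170), the channel's end stop above at (316,143)). Cup and bottle sit in their wells at left.

Emit:
{"fn": "move_arm", "kwargs": {
  "steps": [
    [0.2,0.06,-0.6,0,-1],
    [0.2,0.06,-1.2,0,-1],
    [0.2,0.06,-1.7,0,-1],
    [0.2,0.06,-2,0,-1],
    [0.2,0.06,-2.1,0,-1],
    [0.2,0.06,-2.15,0,-1],
    [0.2,0.06,-2.15,0,-1],
    [0.2,0.06,-2.15,0,-1]
  ]
}}

```text
t: 17.23
ee_pos: [0.5483, 0.0711, 0.0436]
tcp_rot: [[-0.974, -0.225, 0.001], [-0.225, 0.974, 0.0], [-0.001, -0.0, -1.0]]
force: [-0.1, 0.2, -1.0]
gripper_width: 0.0153
```

Emit:
{"fn": "move_arm", "kwargs": {
  "steps": [
    [0,0,-0.06,0,-1],
    [0,0,-0.08,0,-1],
    [0,0,-0.08,0,-0.25],
    [0,0,-0.08,0,-0.25],
    [0,0,-0.08,0,-0.25],
    [0,0,-0.08,0,-0.25],
    [0,0,1,0,-0.25],
    [0,0,2.4,0,-0.25],
    [0,0,3.8,0,-0.25],
    [0,0.5,5,0,0.3],
    [-0.3,2,5,-1,0.3],
    [-0.6,3.6,5,-2,0.3]
  ]
}}

```text
t: 18.23
ee_pos: [0.5349, 0.1609, 0.1714]
tcp_rot: [[-0.999, -0.045, 0.006], [-0.045, 0.999, 0.001], [-0.006, 0.001, -1.0]]
force: [0.5, 1.2, 0.2]
gripper_width: 0.0504
```

Emit:
{"fn": "move_arm", "kwargs": {
  "steps": [
    [-0.4,1.6,0,-0.7,0.3],
    [-0.8,3.2,0,-1.4,0.3],
    [-1.1,4.8,0,-1.4,0.3],
    [-1.5,6.4,0,-1.4,0.3],
    [-1.9,8,0,-1.4,0.3],
    [-2.3,9.4,0,-1.4,0.3],
    [-2.6,10.9,0,-1.4,0.3],
    [-2.6,10.9,0,-1.4,0.3],
    [-2.6,10.9,0,-1.4,0.3]
  ]
}}

```text
t: 18.98
ee_pos: [0.4665, 0.4353, 0.1673]
tcp_rot: [[-0.998, 0.067, -0.001], [0.067, 0.998, -0.0], [0.001, -0.0, -1.0]]
force: [-0.5, -0.7, 0.3]
gripper_width: 0.0609
```

Run:
```python
from h import *
s,im=grab('wrist','w8.png'); print(s['t'],s['ee_pos'],s['tcp_rot'][:,1],s['gripper_width'])
cv2.imwrite('pics/w8b.png',cv2.resize(cv2.cvtColor(im,cv2.COLOR_RGB2BGR),(640,480)))
hsv=cv2.cvtColor(im,cv2.COLOR_RGB2HSV)
m=cv2.inRange(hsv,np.array([0,0,80]),np.array([180,90,255]))
n,l,st,ce=cv2.connectedComponentsWithStats(m)
for i in range(1,n):
    if st[i,4]<1500: continue
    P=np.array([ray('wrist',p[::-1],.01,s)[:2] for p in np.argwhere(l==i)])*1000
    print(st[i],cv2.minAreaRect(P.astype(np.float32)))
```

```text
18.9833 [0.46654681 0.43525979 0.16728445] [ 6.65804716e-02  9.97780939e-01 -4.89254875e-04] 0.06086967709166355
[ 454    0   58  121 4406] ((353.6721496582031, 682.4937744140625), (131.896240234375, 45.779335021972656), 27.187517166137695)
[ 284   27  115  111 2566] ((370.36541748046875, 528.8593139648438), (19.07771110534668, 139.621337890625), 40.067073822021484)
[ 241  109   36  136 4635] ((465.2806396484375, 441.14324951171875), (37.248626708984375, 151.7216033935547), 86.18547821044922)
[ 303  208  209   74 7870] ((554.8514404296875, 615.4852294921875), (256.9814147949219, 93.94136047363281), 85.78922271728516)
[ 151  221   52   60 1618] ((542.637451171875, 337.04620361328125), (36.72576141357422, 96.59269714355469), 61.78383255004883)
[ 289  310   61   35 1923] ((663.849365234375, 505.845703125), (75.7713394165039, 52.88774490356445), 86.21739196777344)
```

View pics/w8b.png

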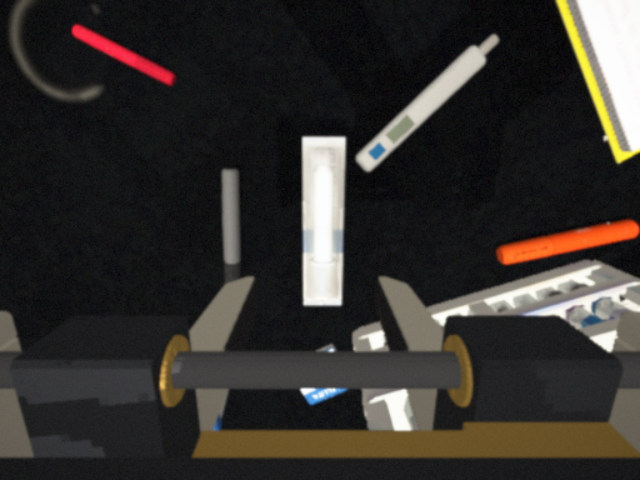

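Run:
```python
from h import *
d=np.load('w1.npz'); s1=dict(ee_pos=d['ee_pos'],tcp_rot=d['tcp_rot'])
s=r.observe()
K,M1=cam('wrist',s1); K,M2=cam('wrist',s)
P1=K@np.linalg.inv(M1)[:3]; P2=K@np.linalg.inv(M2)[:3]
a=np.array([680/1.5625,261/1.5625]); b=np.array([355/1.25,333/1.25])
X=cv2.triangulatePoints(P1,P2,a.reshape(2,1),b.reshape(2,1)); X=(X[:3]/X[3]).ravel(); print('rack corner',X, proj('wrist',X,s1),proj('wrist',X,s))
for uv in((344,240),(400,220),(455,210)):
    for z in(0.06,.09): print(uv,z,ray('wrist',uv,z,s).round(3))
```

```text
rack corner [5.81090893e-01 4.65586740e-01 4.87196161e-04] [434.51397758 166.11349817] [284.69937892 267.72243471]
(344, 240) 0.06 [0.518 0.519 0.06 ]
(344, 240) 0.09 [0.502 0.51  0.09 ]
(400, 220) 0.06 [0.501 0.572 0.06 ]
(400, 220) 0.09 [0.487 0.556 0.09 ]
(455, 210) 0.06 [0.494 0.622 0.06 ]
(455, 210) 0.09 [0.481 0.6   0.09 ]
```

Run:
```python
from h import *
im=cv2.imread('pics/scene0.png'); cv2.imwrite('pics/rack.png',cv2.resize(im[155:305,0:225],None,fx=3.4,fy=3.4,interpolation=cv2.INTER_CUBIC))
for b,t in(((150,235),(147,187)),((76,298),(73,250))):
    B=ray('scene',b,0); print('bottom',B.round(3))
    for z in(.06,.08,.1,.12,.14): print(z,proj('scene',[B[0],B[1],z]).round(0),'want',t)
```

```text
bottom [0.594 0.449 0.   ]
0.06 [147. 213.] want (147, 187)
0.08 [146. 205.] want (147, 187)
0.1 [145. 197.] want (147, 187)
0.12 [144. 189.] want (147, 187)
0.14 [142. 181.] want (147, 187)
bottom [0.523 0.682 0.   ]
0.06 [ 69. 271.] want (73, 250)
0.08 [ 67. 262.] want (73, 250)
0.1 [ 65. 252.] want (73, 250)
0.12 [ 62. 243.] want (73, 250)
0.14 [ 60. 233.] want (73, 250)
```

View pics/rack.png

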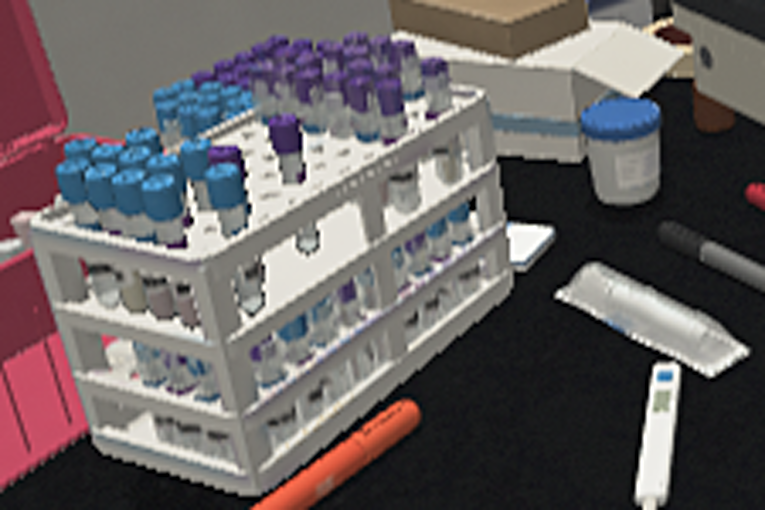

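The rack's foot line runs from (0.594,0.449) to (0.523,0.682) and is upright, so at the gripper body (x<0.51) there is about 60 mm to spare. Grasping the syringe now.

Emit:
{"fn": "move_arm", "kwargs": {
  "steps": [
    [0,0.12,-1.3,0,0.3],
    [0,0.12,-2.6,0,0.3],
    [0,0.12,-3.9,0,0.3],
    [0,0.12,-5,0,0.3],
    [0,0.12,-5.5,0,0.3],
    [0,0.12,-5.5,0,0.3],
    [0,0.12,-5.5,0,-1],
    [0,0.12,-5.5,0,-1],
    [0,0.12,-5.5,0,-1],
    [0,0.12,-5.5,0,-1],
    [0,0.12,-5.5,0,-1],
    [0,0.12,-5.5,0,-1]
  ],
  "newtons": 25
}}

```text
t: 20.03
ee_pos: [0.4682, 0.4368, 0.0313]
tcp_rot: [[-0.998, 0.07, 0.001], [0.07, 0.998, 0.001], [-0.001, 0.001, -1.0]]
force: [0.6, -1.3, 3.5]
gripper_width: 0.0298
```

Emit:
{"fn": "move_arm", "kwargs": {
  "steps": [
    [0,0,0,0,-1],
    [0,0,0,0,-1],
    [0,0,1,0,-1],
    [0,0,2,0,-1],
    [0,0,3,0,-1],
    [0,0,3,0,-1]
  ]
}}

```text
t: 20.53
ee_pos: [0.4702, 0.4386, 0.1115]
tcp_rot: [[-0.998, 0.07, 0.006], [0.07, 0.998, 0.005], [-0.006, 0.006, -1.0]]
force: [0.8, 0.2, 0.7]
gripper_width: 0.0297
```

Emit:
{"fn": "move_arm", "kwargs": {
  "steps": [
    [0.2,-0.9,0,0.4,-1],
    [0.4,-2,0,0.8,-1],
    [0.7,-3.2,0,1.2,-1],
    [0.9,-4.4,0,1.6,-1],
    [1.2,-5.6,0,2,-1],
    [1.5,-6.8,0,2.4,-1],
    [1.7,-8,0,2.8,-1],
    [2,-9.2,0,3.2,-1],
    [2.2,-10.4,0,3.4,-1],
    [2.5,-11.6,0,3.4,-1],
    [2.8,-12.8,0,3.4,-1],
    [3,-14,0,3.4,-1]
  ]
}}

```text
t: 21.53
ee_pos: [0.5427, 0.085, 0.1048]
tcp_rot: [[-0.974, -0.225, -0.0], [-0.225, 0.974, -0.0], [0.0, 0.0, -1.0]]
force: [1.2, -0.6, -0.4]
gripper_width: 0.0296
```

Emit:
{"fn": "move_arm", "kwargs": {
  "steps": [
    [0.3,-1.2,0,0,-1],
    [0.5,-2.2,0,0,-1],
    [0.7,-3,0,0,-1],
    [0.78,-3.4,0,0,-1],
    [0.78,-3.4,0,0,-1],
    [0.78,-3.4,0,0,-1],
    [0.78,-3.4,0,0,-1]
  ]
}}

```text
t: 22.12
ee_pos: [0.5618, 0.0027, 0.105]
tcp_rot: [[-0.974, -0.225, -0.001], [-0.225, 0.974, 0.001], [0.001, 0.001, -1.0]]
force: [0.4, 0.1, 0.6]
gripper_width: 0.0296
```

Run:
```python
from h import *
s,im=grab('wrist','w9.png'); print(s['t'],s['ee_pos'],s['tcp_rot'][:,1],s['gripper_width'])
cv2.imwrite('pics/w9b.png',cv2.resize(cv2.cvtColor(im,cv2.COLOR_RGB2BGR),(640,480)))
```

```text
22.1167 [0.56178923 0.00265756 0.10498846] [-2.25305606e-01  9.74287890e-01  7.01279912e-04] 0.029611337737918186
```

View pics/w9b.png

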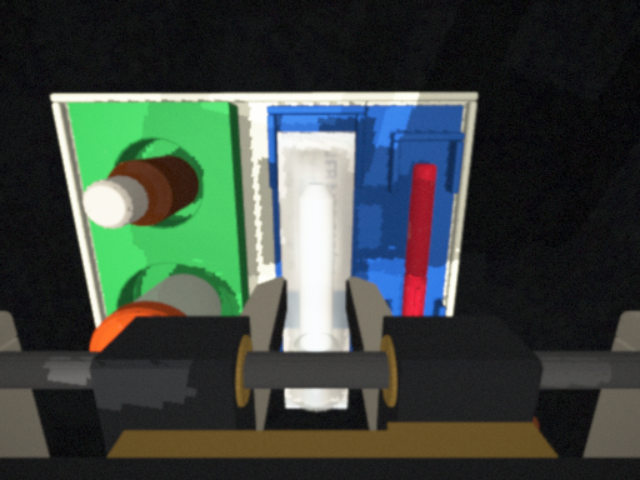

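Run:
```python
from h import *
s=r.observe()
a,b=[ray('wrist',(316/1.25,v/1.25),.077,s) for v in(132,408)]; print(a,b,(a+b)/2,np.hypot(*(a-b)[:2]))
R=np.array([[np.cos(.228),-np.sin(.228)],[np.sin(.228),np.cos(.228)]]); C=np.array([.5676,-.0277])
for n,u,v in(('far',423,166),): print(n,R.T@(ray('wrist',(u/1.25,v/1.25),.022,s)[:2]-C))
```

```text
[ 0.48459611 -0.01479086  0.077     ] [0.63500511 0.02000117 0.077     ] [0.55980061 0.00260516 0.077     ] 0.15438053602572105
far [-0.05810762  0.09855857]
```

Syringe measures 154 mm long with its centre within 1 mm of the wide channel's; the red pen lies in the narrow channel (end at tray x -58 mm, y 99 mm), both as expected.

Emit:
{"fn": "move_arm", "kwargs": {
  "steps": [
    [0,0,-0.7,0,-1],
    [0,0,-1.4,0,-1],
    [0,0,-2,0,-1],
    [0,0,-2.3,0,-1],
    [0,0,-2.5,0,-1],
    [0,0,-2.58,0,-1],
    [0,0,-2.6,0,-1],
    [0,0,-2.6,0,-1],
    [0,0,-2.6,0,-1]
  ]
}}

```text
t: 22.92
ee_pos: [0.563, 0.0015, 0.0414]
tcp_rot: [[-0.974, -0.225, 0.002], [-0.225, 0.974, -0.0], [-0.001, -0.0, -1.0]]
force: [0.1, -0.2, -0.1]
gripper_width: 0.0296
```

Emit:
{"fn": "move_arm", "kwargs": {
  "steps": [
    [0,0,-0.03,0,-0.1],
    [0,0,-0.03,0,-0.1],
    [0,0,-0.03,0,-0.1],
    [0,0,-0.03,0,-0.1],
    [0,0,0.8,0,-0.1],
    [0,0,2,0,-0.1],
    [0,0,3.4,0,-0.1],
    [0,0,4.8,0,-0.1],
    [0.6,0,6.2,0,-0.1],
    [1.5,-0.2,7.6,0,-0.1],
    [2.6,-0.5,9,0,-0.1],
    [2.7,-0.6,10.4,0,-0.1]
  ]
}}

```text
t: 23.92
ee_pos: [0.6312, -0.0141, 0.3005]
tcp_rot: [[-0.974, -0.224, -0.001], [-0.224, 0.974, -0.0], [0.001, 0.0, -1.0]]
force: [1.5, 0.4, 0.4]
gripper_width: 0.0421
```

Emit:
{"fn": "move_arm", "kwargs": {
  "steps": [
    [0,0,0,0,0],
    [0,0,0,0,0],
    [0,0,0,0,0],
    [0,0,0,0,0]
  ]
}}

```text
t: 24.25
ee_pos: [0.6288, -0.0134, 0.2984]
tcp_rot: [[-0.974, -0.225, -0.003], [-0.225, 0.974, 0.0], [0.003, 0.001, -1.0]]
force: [-0.0, 0.2, -0.6]
gripper_width: 0.0465
```

Run:
```python
from h import *
s,im=grab('wrist','w10.png'); print(s['t'],s['ee_pos'],s['gripper_width'])
np.savez('w10.npz',ee_pos=s['ee_pos'],tcp_rot=s['tcp_rot'],im=im)
_,b=grab('side','side10.png'); b=cv2.cvtColor(b,cv2.COLOR_RGB2BGR)[130:290,170:350]
a=cv2.cvtColor(im,cv2.COLOR_RGB2BGR)[:250]
cv2.imwrite('pics/c10.png',np.hstack([cv2.resize(a,(500,400),interpolation=cv2.INTER_CUBIC),cv2.resize(b,(300,400))]))
hsv=cv2.cvtColor(im,cv2.COLOR_RGB2HSV)
R=np.array([[np.cos(.228),-np.sin(.228)],[np.sin(.228),np.cos(.228)]]); C=np.array([.5676,-.0277])
def comp(n,ms,z,c):
    m=sum(cv2.inRange(hsv,np.array(lo),np.array(hi)) for lo,hi in ms); p=proj('wrist',[*(C+R@np.array(c)),z],s)
    k,l,st,ce=cv2.connectedComponentsWithStats(m); i=min((i for i in range(1,k) if st[i,4]>60),key=lambda i:np.hypot(*(ce[i]-p)))
    P=(np.array([ray('wrist',q[::-1],z,s)[:2] for q in np.argwhere(l==i)])-C)@R
    print(n,'want',c,'got',((P.max(0)+P.min(0))/2).round(4),'size',np.ptp(P,0).round(3), cv2.minAreaRect((P*1000).astype(np.float32))[2])
comp('orange',[([5,140,100],[18,255,255])],.078,(.042,-.0645))
comp('cap',[([0,0,130],[180,60,255])],.090,(-.048,-.0645))
comp('red',[([0,120,60],[4,255,255]),([165,120,60],[180,255,255])],.022,(0,.101))
comp('syr',[([0,0,90],[180,90,255])],.013,(0,.031))
```

```text
24.25 [ 0.6287653  -0.01335859  0.29843343] 0.04645749015971455
orange want (0.042, -0.0645) got [ 0.0424 -0.0634] size [0.06  0.061] 89.88435363769531
cap want (-0.048, -0.0645) got [-0.0455 -0.0642] size [0.022 0.023] 87.33573150634766
red want (0, 0.101) got [0.0003 0.0992] size [0.119 0.015] 0.05993461608886719
syr want (0, 0.031) got [-0.0002  0.029 ] size [0.154 0.038] 89.60652923583984
```

View pics/c10.png

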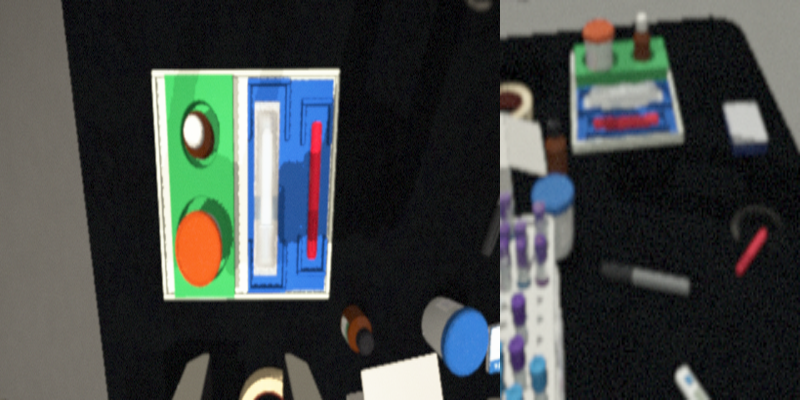

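All four items are in place within about 3 mm of centre, and the look-alikes are undisturbed.

```bash
python3 -c "
from h import *
print(r.hand_in())"
```

```text
the job is handed in; nothing more can be done
None
```

The kit tray is packed and handed in at about 24 s of the 96 s allowed; the hand-in gave no verdict.

- **What I did:** I stood the orange-lidded cup in the large well and the white-capped bottle in the small well. I laid the 120 mm red marker in the narrow channel and the syringe in the wide one. The shorter red pen (about 80–90 mm) stayed where it was.
- **Placement:** My last wrist picture put all four items within about 3 mm of their targets. The marker and syringe are in line with the channels to better than 1 degree, and their lengths measured 119 mm and 154 mm.
- **Upright and undisturbed:** In the last pictures the cup and bottle stand upright. The blue-lidded cup, black-capped bottle and grey marker look undisturbed, judged by eye rather than measured. The gripper was clear above the tray.
- **Disagreements:** Two readings of the syringe's position before the grasp differed by about 5 mm. I grasped midway between them, and it measured centred over the channel before I lowered it. No final check failed.

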